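# Load the lens magazine in reverse order

## Task

Move the four blocked sunglass lenses from their row of job trays into the four pockets of the loader magazine in reverse order, because the edging machine takes them from the other end: the lens in the leftmost tray goes into the rightmost pocket, the second from left into the second from right, and so on. Set each lens down flat near the middle of its own pocket, block upwards; do not drop any of them from a height.

Things in the scene. Friction and masses are not known exactly. Their poses are not given: they have to be found in the camera images.
- lens_round: Dark brown lens 5 mm thick, a disc 52 mm across, lying flat, its holding block on top: grey flange 28 mm across (5 to 9 mm above the underside) and white upright round stem 20 mm across (9 to 46 mm up) to grip. About 50 g, loose. Origin: centre of the underside, on the stem's axis; z along the stem. Any turn about z is fine.
- lens_rectangle: Dark brown lens 5 mm thick, a rectangle 54 mm (its x) by 30 mm (its y), lying flat, its holding block on top: grey flange 28 mm across (5 to 9 mm above the underside) and white upright round stem 20 mm across (9 to 46 mm up) to grip. About 50 g, loose. Origin: centre of the underside, on the stem's axis; z along the stem. Any turn about z is fine.
- lens_hexagon: Dark brown lens 5 mm thick, a regular hexagon, 45 mm across flats (52 mm across corners), lying flat, its holding block on top: grey flange 28 mm across (5 to 9 mm above the underside) and white upright round stem 20 mm across (9 to 46 mm up) to grip. About 50 g, loose. Origin: centre of the underside, on the stem's axis; z along the stem. Any turn about z is fine.
- lens_teardrop: Dark brown lens 5 mm thick, a teardrop 56 mm long (x from -27 to +29 mm, narrow end at +x), 42 mm wide, lying flat, its holding block on top: grey flange 28 mm across (5 to 9 mm above the underside) and white upright round stem 20 mm across (9 to 46 mm up) to grip. About 50 g, loose. Origin: centre of the underside, on the stem's axis; z along the stem. Any turn about z is fine.
- tray_round: The small cream job tray, open on top, in which the round lens lies at the start (the four trays are alike; fixed on the tray strip). 78 mm (x) by 72 mm (y), rim 10 mm high, walls 3 mm, floor 3 mm thick. Origin: centre of its underside; axes parallel to the tray strip's.
- tray_rectangle: The small cream job tray, open on top, in which the rectangle lens lies at the start (the four trays are alike; fixed on the tray strip). 78 mm (x) by 72 mm (y), rim 10 mm high, walls 3 mm, floor 3 mm thick. Origin: centre of its underside; axes parallel to the tray strip's.
- tray_hexagon: The small cream job tray, open on top, in which the hexagon lens lies at the start (the four trays are alike; fixed on the tray strip). 78 mm (x) by 72 mm (y), rim 10 mm high, walls 3 mm, floor 3 mm thick. Origin: centre of its underside; axes parallel to the tray strip's.
- tray_teardrop: The small cream job tray, open on top, in which the teardrop lens lies at the start (the four trays are alike; fixed on the tray strip). 78 mm (x) by 72 mm (y), rim 10 mm high, walls 3 mm, floor 3 mm thick. Origin: centre of its underside; axes parallel to the tray strip's.
- tray_strip: Light wooden strip, fixed, 92 mm (x) by 320 mm (y) and 8 mm high, that carries the row of four job trays along its y, centres at y = +117, +39, -39 and -117 mm; +y is the left end of the row as seen from the robot. Origin: centre of its underside; x points away from the robot.
- magazine: Fixed loader magazine: aluminium base 90 mm (x) by 316 mm (y); dark grey walls 4 mm thick, 14 mm high, make a row of four open pockets, empty at the start, centres at y = +117, +39, -39, -117 mm. Each is 82 (x) by 74 mm inside, floor 6 mm above the origin. +y is the left end as seen from the robot. Origin: centre of the underside; x points away from the robot.
There are look-alikes about, which are no part of the job. Leave any purple or red look-alike of the lens_teardrop alone.

How it is judged:
At the end, for the whole second after the job is handed in: Each lens lies flat (tilt under 0.12 rad, underside within 6 mm of the pocket floor) and at rest in the magazine, its stem within 15 mm, along and across the row, of the centre of the pocket that mirrors its tray: tray at y = +117 mm to pocket at -117, +39 to -39, and so on (x of lens_round in the frame of magazine between -0.015 and 0.015 m and z of each of lens_round, lens_rectangle, lens_hexagon, lens_teardrop in the frame of magazine below 0.012 m and angle between each of lens_round, lens_rectangle, lens_hexagon, lens_teardrop's own z axis and vertical below 0.12 rad and linear speed of each of lens_round, lens_rectangle, lens_hexagon, lens_teardrop below 0.02 m/s and angular speed of each of lens_round, lens_rectangle, lens_hexagon, lens_teardrop below 0.2 rad/s and ((y of tray_round in the frame of tray_strip between 0.097 and 0.137 m and y of lens_round in the frame of magazine between -0.132 and -0.102 m) or (y of tray_round in the frame of tray_strip between 0.019 and 0.059 m and y of lens_round in the frame of magazine between -0.054 and -0.024 m) or (y of tray_round in the frame of tray_strip between -0.059 and -0.019 m and y of lens_round in the frame of magazine between 0.024 and 0.054 m) or (y of tray_round in the frame of tray_strip between -0.137 and -0.097 m and y of lens_round in the frame of magazine between 0.102 and 0.132 m)) and x of lens_rectangle in the frame of magazine between -0.015 and 0.015 m and ((y of tray_rectangle in the frame of tray_strip between 0.097 and 0.137 m and y of lens_rectangle in the frame of magazine between -0.132 and -0.102 m) or (y of tray_rectangle in the frame of tray_strip between 0.019 and 0.059 m and y of lens_rectangle in the frame of magazine between -0.054 and -0.024 m) or (y of tray_rectangle in the frame of tray_strip between -0.059 and -0.019 m and y of lens_rectangle in the frame of magazine between 0.024 and 0.054 m) or (y of tray_rectangle in the frame of tray_strip between -0.137 and -0.097 m and y of lens_rectangle in the frame of magazine between 0.102 and 0.132 m)) and x of lens_hexagon in the frame of magazine between -0.015 and 0.015 m and ((y of tray_hexagon in the frame of tray_strip between 0.097 and 0.137 m and y of lens_hexagon in the frame of magazine between -0.132 and -0.102 m) or (y of tray_hexagon in the frame of tray_strip between 0.019 and 0.059 m and y of lens_hexagon in the frame of magazine between -0.054 and -0.024 m) or (y of tray_hexagon in the frame of tray_strip between -0.059 and -0.019 m and y of lens_hexagon in the frame of magazine between 0.024 and 0.054 m) or (y of tray_hexagon in the frame of tray_strip between -0.137 and -0.097 m and y of lens_hexagon in the frame of magazine between 0.102 and 0.132 m)) and x of lens_teardrop in the frame of magazine between -0.015 and 0.015 m and ((y of tray_teardrop in the frame of tray_strip between 0.097 and 0.137 m and y of lens_teardrop in the frame of magazine between -0.132 and -0.102 m) or (y of tray_teardrop in the frame of tray_strip between 0.019 and 0.059 m and y of lens_teardrop in the frame of magazine between -0.054 and -0.024 m) or (y of tray_teardrop in the frame of tray_strip between -0.059 and -0.019 m and y of lens_teardrop in the frame of magazine between 0.024 and 0.054 m) or (y of tray_teardrop in the frame of tray_strip between -0.137 and -0.097 m and y of lens_teardrop in the frame of magazine between 0.102 and 0.132 m))); the robot touches nothing.
It fails at once if the round lens is let go in the air (more than about 5 cm above its resting height) (height (world z) of lens_round above 0.06 m and contact force between lens_round and anything else below 0.001 N).
It fails at once if the rectangle lens is let go in the air (more than about 5 cm above its resting height) (height (world z) of lens_rectangle above 0.06 m and contact force between lens_rectangle and anything else below 0.001 N).
It fails at once if the hexagon lens is let go in the air (more than about 5 cm above its resting height) (height (world z) of lens_hexagon above 0.06 m and contact force between lens_hexagon and anything else below 0.001 N).
It fails at once if the teardrop lens is let go in the air (more than about 5 cm above its resting height) (height (world z) of lens_teardrop above 0.06 m and contact force between lens_teardrop and anything else below 0.001 N).
It also fails if it takes over 102 s, if anything falls off the work surface, if the arm or the gripper's body presses on something with over 40 N, if the wrist force passes 120 N, or if a joint passes its speed limit or range.

## Robot

A 6-joint arm with a two-finger parallel gripper is mounted at the origin on the work surface. World frame = base frame: x ahead of the robot, y to its left, z up, the work surface at z = 0. Lengths are in m, angles in rad, forces in N, time in s.
With the tool pointing down it reaches from about 0.35 to 0.975 m from the base axis. Payload 4.9 kg.
Tool frame: the origin (TCP) lies on the centre line of the jaws, within the pads' length; the fingertips stand manip.tcp_to_tips ahead of it and the grasp point (between the pads) is the TCP (manip.tcp_to_tips is the distance from the TCP to the fingertips, in m); y points along the fingers, z is the direction in which the jaws open and shut, and the axes are right-handed (so a half turn about y gives the same grasp; the last joint's range is limited). The gripper opens to 85 mm and grips with 20 to 120 N. Pads are 22 mm wide; open, the fingers measure 114 mm over their backs; the gripper's body (76 mm by 85 mm) begins 54 mm behind the grasp point. The pads swing forward as they close: fully open they stand 13 mm farther back than shut.
Start: joints at [-1.335, 0.053, 1.613, -0, 1.476, -0.119], TCP at [0.217, -0.586, 0.25] pointing down, gripper open.
Joint ranges: [-3.01, 3.01], [-1.01, 2.22], [0.06, 2.58], [-1.02, 4.17], [0.09, 2.62], [-3.14, 3.14]. Speed limits (rad/s): [2.57, 2.57, 3.14, 3.14, 3.14, 3.14].

## Interface

Orientations are given as a unit quaternion [w, x, y, z].
In Python, from plant import manip gives the robot as it stands.
- The arm moves only by the tool apply_moves, never from a script. Its argument "moves" is a list of rows, each a list of 7 numbers: the gripper's target within -1 to 1 (shut at 1, half-way at 0, fully open at -1), then the shift along the tool's x, y, z in mm, then the turn, a rotation vector about the tool's x, y, z in degrees. A call has 1 to 20 rows; each row shifts and turns the commanded pose from where the row before left it, along the tool's axes as they then stand; what a row does not reach is not made up. A row lasts 1/10 s, in which the tool goes at most 50 mm and 8.59 degrees, less where a joint would pass 70% of its speed; a pose out of reach is approached as far as the arm can. A call with a gripper value outside its range is refused whole. The fingers move at their own pace and stop on an object; the grip force is fixed at half the most. Time passes only in rows, so rows that do not move let the fingers close. It gives the time, the measured TCP pose, the force and the opening at its end, in the units of the state.
- manip.state(): the state, without advancing time (a new reading comes with each control period).
- manip.grab_frame(name): name is "side" or "top"; returns the picture (480x640x3 uint8, blue, green, red); there is no depth.
- manip.calibration(name): a dict with "mtx" (3x3 intrinsics, pixels), "T" (4x4, takes a point from camera to world coordinates). Camera axes: x right, y down, z forward; pixel columns grow to the right and rows downward; lengths in m; the calibration is good to about 2 mm. A picture is of the moment at which its call begins. calibration takes no time and is no camera call.
- manip.job_done(): hands the job in, once; it reports no verdict.
The state is a dict: "time": time; "joint_pos": joint angles; "joint_vel": joint speeds; "joint_efforts": joint torques, N m; "tool_pos": TCP position; "tool_rot": TCP orientation; "contact_force": force on the tool from outside, world axes, zero at the start; "ft_torque": the same for the moment, N m; "gripper_width": opening from 0.0 (shut) to 1.0 (fully open).
Only numpy, scipy, OpenCV 4.12 (cv2) and the standard library are available. Lean on these libraries where they do the work, as an engineer would, in place of code of your own. Each camera call takes 0.05 s, during which the arm holds its last target. There are 200 camera calls.

## Working session

There is one attempt and no reset: what is moved stays moved. The work goes in short steps, Python scripts to look and compute and a tool call to move; the robot and the scene stay as the last step left them, time stands still between calls to the robot, and variables do not carry over. Pictures are saved under pics/ and viewed, about 12 in all and at most 16, crops included, and the job is handed in when it is done.

Besides the shell and the picture viewer there is one more tool, called as a command line: name --pt "numbers of a row" for each row, then --argument value for the rest. apply_moves: Moves the arm, as the interface text tells. Its arguments: {"type":"object","properties":{"moves":{"type":"array","items":{"type":"array","items":{"type":"number"}}}},"required":["moves"]}

```bash
mkdir -p pics; ls; python3 - <<'E'
from plant import manip
import cv2,numpy as np
np.set_printoptions(precision=4,suppress=True)
print(manip.state(), manip.tcp_to_tips)
for n in("side","top"):
    cv2.imwrite(f"pics/{n}0.png",manip.grab_frame(n)); c=manip.calibration(n); print(n,c["mtx"],c["T"])
E
```

```text
pics
{'time': 0.0, 'joint_pos': array([-1.335 ,  0.0534,  1.6143, -0.    ,  1.476 , -0.119 ]), 'joint_vel': array([ 0.0022,  0.0003,  0.0008,  0.    , -0.0001,  0.0005]), 'joint_efforts': array([  0.0003, -39.3683, -37.0175,  -0.0002,   0.0069,  -0.    ]), 'tool_pos': array([ 0.217 , -0.5855,  0.2491]), 'tool_rot': array([ 0.1247, -0.1248,  0.6967, -0.6953]), 'contact_force': array([-0.7363,  0.5719, -0.3457]), 'ft_torque': array([-0.0192,  0.0025, -0.0197]), 'gripper_width': 1.000528915785511} 0.019
side [[469.1277   0.     322.6326]
 [  0.     469.1277 247.7687]
 [  0.       0.       1.    ]] [[ 0.8256 -0.4464  0.3453  0.1355]
 [-0.564  -0.6336  0.5295 -0.6174]
 [-0.0176 -0.6319 -0.7748  0.8881]
 [ 0.      0.      0.      1.    ]]
top [[519.0254   0.     317.463 ]
 [  0.     519.0254 239.79  ]
 [  0.       0.       1.    ]] [[ 0.0916 -0.9724  0.2147  0.3229]
 [-0.9958 -0.0887  0.0228 -0.053 ]
 [-0.0031 -0.2159 -0.9764  1.0172]
 [ 0.      0.      0.      1.    ]]
```

View pics/top0.png

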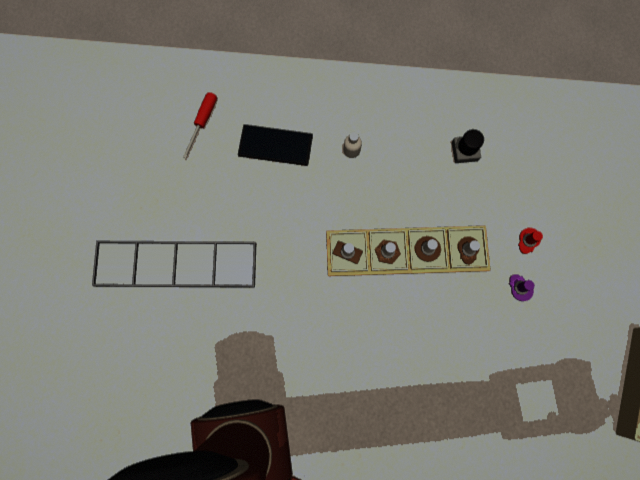

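View pics/side0.png

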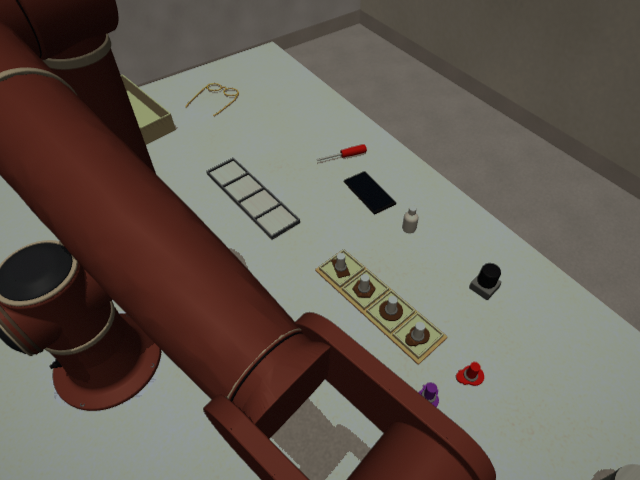

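The top view shows the trays at cols 327–490, rows 226–276. Left to right they hold the rectangle, hexagon, round and teardrop lenses. The empty magazine is at cols 94–256, rows 241–287, and the red and purple decoys are at cols 510–540. Next I measure.

```bash
cat > h.py <<'E'
import numpy as np,cv2
from plant import manip
np.set_printoptions(precision=4,suppress=True)
def ray(n,u,v,z):
    c=manip.calibration(n);K,T=np.array(c["mtx"]),np.array(c["T"])
    d=T[:3,:3]@np.linalg.solve(K,[u,v,1.]);o=T[:3,3]
    return o+d*(z-o[2])/d[2]
E
python3 - <<'E'
from h import *
im=cv2.imread("pics/top0.png");hsv=cv2.cvtColor(im,cv2.COLOR_BGR2HSV)
def box(mask,off,z,name):
    c=max(cv2.findContours(mask,cv2.RETR_EXTERNAL,cv2.CHAIN_APPROX_NONE)[0],key=cv2.contourArea)
    h=c.reshape(-1,2)+off
    P=np.array([ray("top",u,v,z)[:2] for u,v in h])
    (c,s,a)=cv2.minAreaRect((P*1000).astype(np.float32))
    print(name,np.array(c),np.array(s),a)
# magazine: dark pixels
x,y,w,h=85,232,182,64
r=im[y:y+h,x:x+w];box((cv2.cvtColor(r,cv2.COLOR_BGR2GRAY)<110).astype(np.uint8),(x,y),.014,"mag")
x,y,w,h=318,215,182,70
r=hsv[y:y+h,x:x+w];box((r[...,1]>45).astype(np.uint8),(x,y),.008,"strip")
crop=np.hstack([im[220:282,322:495]]);cv2.imwrite("pics/c1.png",cv2.resize(crop,None,fx=4.6,fy=4.6,interpolation=cv2.INTER_CUBIC))
# white stems
m=((r[...,1]<40)&(r[...,2]>120)).astype(np.uint8)
n,l,st,ce=cv2.connectedComponentsWithStats(m)
for i in range(1,n):
    if 15<st[i][4]<600: print(st[i]+[x,y,0,0,0],ce[i]+[x,y],ray("top",*(ce[i]+[x,y]),.057))
E
```

```text
mag [470.5902 245.4109] [ 92.4459 318.1667] 4.8082451820373535
strip [ 539.9859 -208.3963] [ 93.3285 320.6412] 7.076007843017578
[428 239   9  10  70] [432.     243.9286] [ 0.5457 -0.247   0.057 ]
[470 241  10   9  76] [474.6184 245.    ] [ 0.551  -0.3272  0.057 ]
[344 243  10  10  79] [348.5823 247.2532] [ 0.525  -0.0905  0.057 ]
[386 243  10   9  71] [390.1268 247.0563] [ 0.5325 -0.1686  0.057 ]
```

View pics/c1.png

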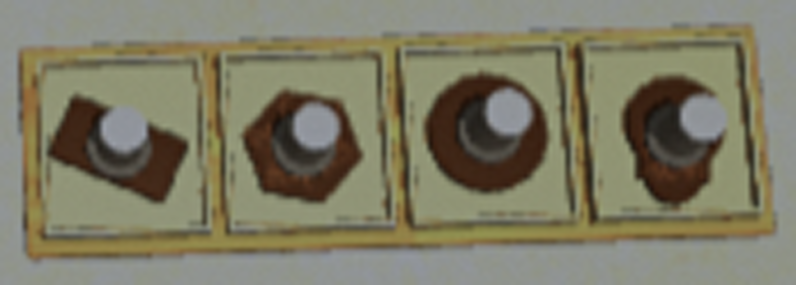

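Sizes check out: strip 93x321 against 92x320 mm, magazine 92x318 against 90x316 mm, stem spacing about 79 mm. I cast the rays for the stem tops at z=0.057.

```bash
cat >> h.py <<'E'
from scipy.spatial.transform import Rotation as R
stem=dict(tear=(.551,-.3272),round=(.5457,-.247),hex=(.5325,-.1686),rect=(.525,-.0905))
my=np.array([-.0838,.9965]);mc=np.array([.4706,.2454])
pocket=dict(tear=mc+.117*my,round=mc+.039*my,hex=mc-.039*my,rect=mc-.117*my)
def tool(): 
    s=manip.state();q=s["tool_rot"];return np.array(s["tool_pos"]),R.from_quat([q[1],q[2],q[3],q[0]])
def to(xy,z):
    p,r=tool();return r.inv().apply(np.array([*xy,z])-p)*1000
def shift(d): return tool()[1].inv().apply(d)
def fix(yaw):  # rotvec (tool, deg) to point straight down with opening axis at yaw (deg) in world
    p,r=tool();z=np.array([np.cos(np.radians(yaw)),np.sin(np.radians(yaw)),0]);y=np.array([0,0,-1.])
    t=R.from_matrix(np.array([np.cross(y,z),y,z]).T);return np.degrees((r.inv()*t).as_rotvec())
E
python3 - <<'E'
from h import *
p,r=tool();print(r.as_matrix());print(pocket)
for y in(7,97,187,-83,-20):print(y,fix(y))
print(to(stem['tear'],.15))
E
```

```text
[[-0.9377 -0.0004  0.3474]
 [-0.3474  0.0019 -0.9377]
 [-0.0002 -1.     -0.0019]]
{'tear': array([0.4608, 0.362 ]), 'round': array([0.4673, 0.2843]), 'hex': array([0.4739, 0.2065]), 'rect': array([0.4804, 0.1288])}
7 [  0.0823 -76.6705  -0.0843]
97 [  -0.0018 -166.6705   -0.1599]
187 [  0.0898 103.3294   0.0877]
-83 [ 0.1094 13.3294 -0.0013]
-20 [  0.0954 -49.6705  -0.06  ]
[-402.9091   99.4822 -126.0314]
```

apply_moves --pt "0 0 0 0 0 6.65 0" --pt "0 0 0 0 0 6.65 0" --pt "0 -38 0 0 0 0 0" --pt "0 -38 0 0 0 0 0" --pt "0 -38 0 0 0 0 0" --pt "0 -38 0 0 0 0 0" --pt "0 0 0 0 0 0 0"

```text
time: 0.8
tool_pos: [0.3717, -0.5659, 0.2493]
tool_rot: [0.045, -0.045, 0.706, -0.705]
contact_force: [-0.5, -0.2, 0.5]
gripper_width: 0.498
```

```bash
python3 -c "
from h import *
print(to(stem['tear'],.1),fix(-83),tool()[0],manip.state()['gripper_width'])"
```

```text
[-208.0376  149.8527 -213.7923] [ 0.0803  0.2974 -0.0572] [ 0.3717 -0.5659  0.2493] 0.49822728472335237
```

apply_moves --pt "0 -30 0 -30 0 0 0" --pt "0 -30 0 -30 0 0 0" --pt "0 -30 0 -30 0 0 0" --pt "0 -30 0 -30 0 0 0" --pt "0 -30 20 -30 0 0 0" --pt "0 -30 30 -30 0 0 0" --pt "0 -28 40 -34 0 0 0" --pt "0 0 40 0 0 0 0" --pt "0 0 0 0 0 0 0"

```text
time: 1.7
tool_pos: [0.5396, -0.3332, 0.1202]
tool_rot: [0.04, -0.048, 0.709, -0.703]
contact_force: [-0.4, -0.1, -1.0]
gripper_width: 0.499
```

```bash
python3 -c "
from h import *
print(to(stem['tear'],.045),fix(-83),tool()[0],manip.state()['gripper_width'])
a=manip.grab_frame('side');b=manip.grab_frame('top')
cv2.imwrite('pics/c2.png',np.hstack([cv2.resize(a[220:400,300:480],(400,400)),cv2.resize(b[160:310,370:520],(400,400))]))"
```

```text
[-12.7758  75.0908  -3.79  ] [0.5472 0.1133 0.5762] [ 0.5396 -0.3332  0.1202] 0.4994366602948677
```

View pics/c2.png

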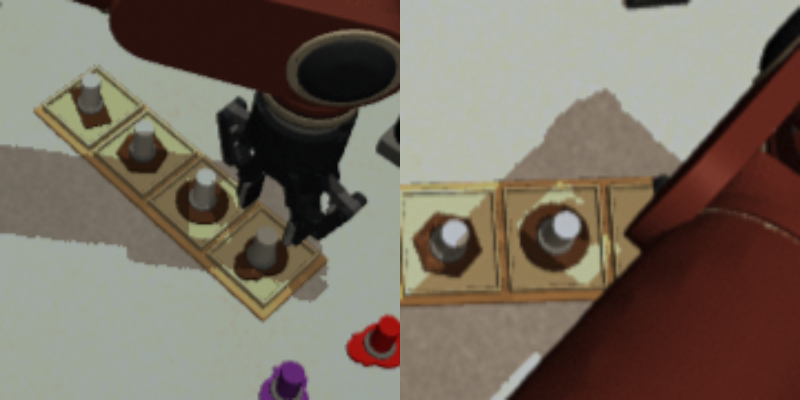

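The side view shows the open gripper just above and slightly up-right of the teardrop stem. I correct by the computed offset and descend.

apply_moves --pt "0 -13 0 -4 0.5 0.1 0.6" --pt "0 0 30 0 0 0 0" --pt "0 0 0 0 0 0 0"

```text
time: 2.1
tool_pos: [0.5558, -0.3313, 0.0971]
tool_rot: [-0.046, 0.039, -0.703, 0.708]
contact_force: [-0.2, 0.5, -0.8]
gripper_width: 0.501
```

```bash
python3 -c "
from h import *
print(to(stem['tear'],.045),fix(-83),tool()[0])
a=manip.grab_frame('side')
cv2.imwrite('pics/c3.png',cv2.resize(a[220:360,340:500],(640,560)))"
```

```text
[ 4.8063 52.0141 -5.0287] [-0.4206 -0.1146 -0.5342] [ 0.5558 -0.3313  0.0971]
```

View pics/c3.png

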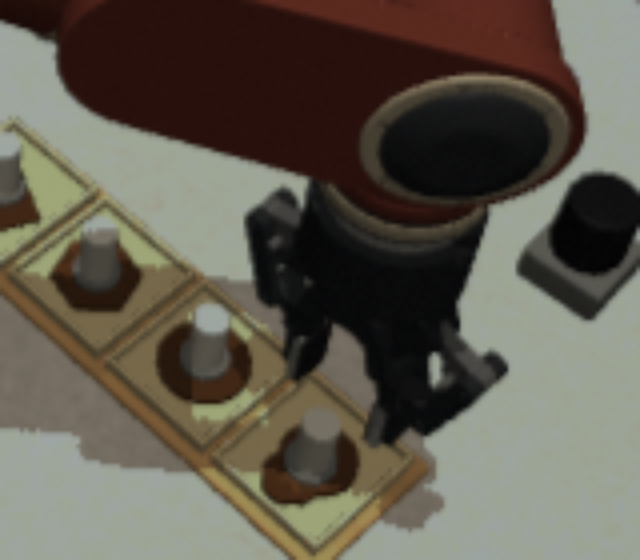

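The gripper is slightly too far right of the stem in this view, which agrees with the computed +5/-5 mm. I correct that and let the arm settle.

apply_moves --pt "0 5 0 -5 -0.4 0 -0.5" --pt "0 0 0 0 0 0 0" --pt "0 0 0 0 0 0 0" --pt "0 0 0 0 0 0 0"

```text
time: 2.55
tool_pos: [0.551, -0.3274, 0.0987]
tool_rot: [-0.044, 0.042, -0.705, 0.707]
contact_force: [-0.2, 0.3, -0.5]
gripper_width: 0.501
```

```bash
python3 -c "
from h import *
print(to(stem['tear'],.045),fix(-83),tool()[0])"
```

```text
[ 0.1429 53.7335 -0.3999] [-0.1605 -0.0794 -0.1632] [ 0.551  -0.3274  0.0987]
```

apply_moves --pt "0 0 18 0 0 0 0" --pt "0 0 18 0 0 0 0" --pt "0 0 17 0 0 0 0" --pt "0 0 0 0 0 0 0" --pt "0 0 0 0 0 0 0" --pt "1 0 0 0 0 0 0" --pt "1 0 0 0 0 0 0" --pt "1 0 0 0 0 0 0" --pt "1 0 0 0 0 0 0" --pt "1 0 0 0 0 0 0" --pt "1 0 0 0 0 0 0" --pt "1 0 0 0 0 0 0"

```text
time: 3.75
tool_pos: [0.5515, -0.3277, 0.0459]
tool_rot: [-0.044, 0.042, -0.705, 0.707]
contact_force: [0.6, -0.3, 5.5]
gripper_width: 0.216
```

apply_moves --pt "1 0 -10 0 0 0 0" --pt "1 0 -25 0 0 0 0" --pt "1 0 -25 0 0 0 0" --pt "1 0 -20 0 0 0 0" --pt "1 0 0 0 0 0 0" --pt "1 0 0 0 0 0 0"

```text
time: 4.35
tool_pos: [0.5503, -0.3268, 0.1243]
tool_rot: [-0.043, 0.042, -0.705, 0.706]
contact_force: [0.7, -0.8, -0.8]
gripper_width: 0.213
```

```bash
python3 -c "
from h import *
print(to(pocket['tear'],.13),fix(-83),tool()[0],manip.state()['gripper_width'])
a=manip.grab_frame('side')
cv2.imwrite('pics/c4.png',cv2.resize(a[220:360,340:500],(640,560)))"
```

```text
[   5.6869   -6.6545 -694.535 ] [-0.0748 -0.0693 -0.0735] [ 0.5503 -0.3268  0.1243] 0.2126444737631215
```

View pics/c4.png

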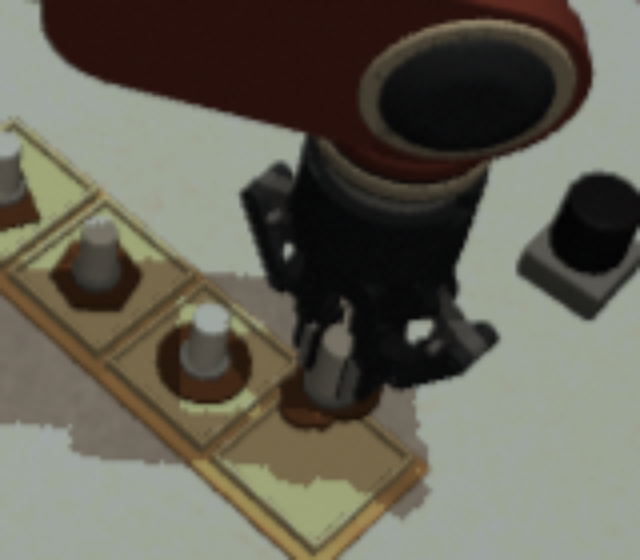

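The teardrop is held, upright, and clear of the tray. I carry it to the leftmost pocket.

apply_moves --pt "1 0 0 -15 0 0 0" --pt "1 0 0 -30 0 0 0" --pt "1 0 0 -40 0 0 0" --pt "1 0 0 -40 0 0 0" --pt "1 0 0 -40 0 0 0" --pt "1 0 0 -40 0 0 0" --pt "1 0 0 -40 0 0 0" --pt "1 0 0 -40 0 0 0" --pt "1 0 0 -40 0 0 0" --pt "1 0 0 -40 0 0 0" --pt "1 0 0 -40 0 0 0" --pt "1 0 0 -40 0 0 0" --pt "1 0 0 -40 0 0 0" --pt "1 0 0 -40 0 0 0" --pt "1 0 0 -40 0 0 0" --pt "1 0 0 -40 0 0 0" --pt "1 0 0 -40 0 0 0" --pt "1 0 0 -30 0 0 0" --pt "1 0 0 -18 0 0 0" --pt "1 0 0 0 0 0 0"

```text
time: 6.4
tool_pos: [0.4655, 0.3623, 0.1223]
tool_rot: [-0.044, 0.044, -0.705, 0.707]
contact_force: [0.0, -0.9, 0.5]
gripper_width: 0.212
```

```bash
python3 -c "
from h import *
print(to(pocket['tear'],.045),fix(-83),tool()[0],manip.state()['gripper_width'])"
```

```text
[ 4.652  77.3465 -0.4514] [-0.1345  0.0957  0.0117] [0.4655 0.3623 0.1223] 0.21231688622320916
```

apply_moves --pt "1 5 20 0 0 0 0" --pt "1 0 25 0 0 0 0" --pt "1 0 20 0 0 0 0" --pt "1 0 0 0 0 0 0" --pt "1 0 0 0 0 0 0" --pt "1 0 0 0 0 0 0"

```text
time: 7.0
tool_pos: [0.4632, 0.3601, 0.06]
tool_rot: [-0.044, 0.041, -0.706, 0.706]
contact_force: [1.0, -0.6, 0.3]
gripper_width: 0.216
```

```bash
python3 -c "
from h import *
print(to(pocket['tear'],.042),fix(-83),tool()[0],manip.state()['gripper_width'])
a=manip.grab_frame('side');b=manip.grab_frame('top')
cv2.imwrite('pics/c5.png',np.hstack([cv2.resize(a[130:250,190:310],(400,400)),cv2.resize(b[190:310,80:200],(400,400))]))"
```

```text
[ 2.1845 17.9647 -2.1295] [-0.0571 -0.1107 -0.2145] [0.4632 0.3601 0.06  ] 0.21636381164554902
```

View pics/c5.png

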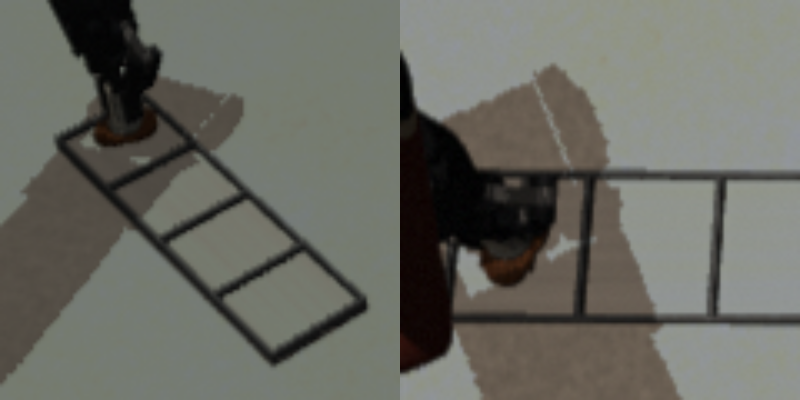

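The lens is over the leftmost pocket, close to its middle in both views. I lower the last 18 mm.

apply_moves --pt "1 2 6 -2 0 0 0" --pt "1 0 6 0 0 0 0" --pt "1 0 4 0 0 0 0" --pt "1 0 2 0 0 0 0" --pt "1 0 0 0 0 0 0" --pt "1 0 0 0 0 0 0"

```text
time: 7.7
tool_pos: [0.4596, 0.3618, 0.0409]
tool_rot: [-0.043, 0.043, -0.705, 0.707]
contact_force: [-2.9, -1.7, 5.3]
gripper_width: 0.215
```

It has touched down with about 5 N. I release and retreat.

apply_moves --pt "0 0 0 0 0 0 0" --pt "0 0 0 0 0 0 0" --pt "0 0 0 0 0 0 0" --pt "0 0 0 0 0 0 0" --pt "0 0 -20 0 0 0 0" --pt "0 0 -40 0 0 0 0" --pt "0 0 -25 0 0 0 0" --pt "0 0 0 30 0 0 0" --pt "0 0 0 45 0 0 0" --pt "0 0 0 45 0 0 0" --pt "0 0 0 45 0 0 0" --pt "0 0 0 45 0 0 0" --pt "0 0 0 0 0 0 0" --pt "0 0 0 0 0 0 0"

```text
time: 9.1
tool_pos: [0.4853, 0.1528, 0.1259]
tool_rot: [-0.043, 0.041, -0.705, 0.706]
contact_force: [-0.1, 0.3, 0.3]
gripper_width: 0.502
```

```bash
python3 -c "
from h import *
print(to(stem['round'],.1),fix(-83),tool()[0],manip.state()['gripper_width'])
a=manip.grab_frame('side');b=manip.grab_frame('top')
cv2.imwrite('pics/c6.png',np.hstack([cv2.resize(a[130:250,190:310],(400,400)),cv2.resize(b[190:310,80:200],(400,400))]))"
```

```text
[-12.6321  26.447  404.0946] [-0.0712 -0.2111 -0.1128] [0.4853 0.1528 0.1259] 0.5015315411777282
```

View pics/c6.png

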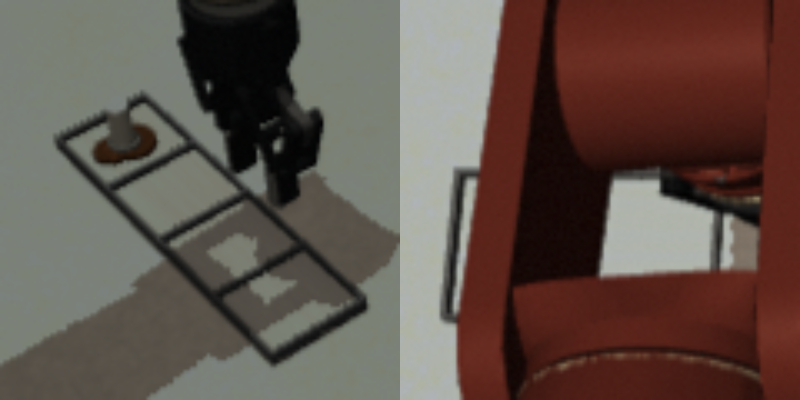

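The teardrop stands upright near the middle of the leftmost pocket. Next is the round lens.

apply_moves --pt "0 0 0 30 0 0 0" --pt "0 -2 0 45 0 0 0" --pt "0 -2 0 45 0 0 0" --pt "0 -2 0 45 0 0 0" --pt "0 -2 0 45 0 0 0" --pt "0 -2 0 45 0 0 0" --pt "0 -2 0 45 0 0 0" --pt "0 -1 0 45 0 0 0" --pt "0 0 10 39 0 0 0" --pt "0 0 17 20 0 0 0" --pt "0 0 0 0 0 0 0" --pt "0 0 0 0 0 0 0" --pt "0 0 0 0 0 0 0" --pt "0 0 0 0 0 0 0"

```text
time: 10.6
tool_pos: [0.5475, -0.2446, 0.1004]
tool_rot: [-0.044, 0.042, -0.705, 0.707]
contact_force: [-0.0, 0.1, -0.8]
gripper_width: 0.503
```

```bash
python3 -c "
from h import *
print(to(stem['round'],.045),fix(-83),tool()[0],manip.state()['gripper_width'])"
```

```text
[ 2.245  55.4486  1.9927] [-0.132   0.0482 -0.1587] [ 0.5475 -0.2446  0.1004] 0.5029754643006503
```

apply_moves --pt "0 2 18 2 0 0 0" --pt "0 0 18 0 0 0 0" --pt "0 0 19 0 0 0 0" --pt "0 0 0 0 0 0 0" --pt "0 0 0 0 0 0 0" --pt "1 0 0 0 0 0 0" --pt "1 0 0 0 0 0 0" --pt "1 0 0 0 0 0 0" --pt "1 0 0 0 0 0 0" --pt "1 0 0 0 0 0 0" --pt "1 0 0 0 0 0 0" --pt "1 0 -10 0 0 0 0" --pt "1 0 -25 0 0 0 0" --pt "1 0 -25 0 0 0 0" --pt "1 0 -20 0 0 0 0" --pt "1 0 0 0 0 0 0" --pt "1 0 0 0 0 0 0"

```text
time: 12.3
tool_pos: [0.5449, -0.2482, 0.1246]
tool_rot: [-0.043, 0.042, -0.705, 0.706]
contact_force: [-0.4, -0.7, -0.8]
gripper_width: 0.217
```

```bash
python3 -c "
from h import *
print(to(pocket['round'],.125),fix(-83),tool()[0],manip.state()['gripper_width'])"
```

```text
[  12.8364   -1.5347 -537.9195] [-0.1163 -0.0758 -0.11  ] [ 0.5449 -0.2482  0.1246] 0.21705717335791222
```

apply_moves --pt "1 0 0 -15 0 0 0" --pt "1 1 0 -30 0 0 0" --pt "1 1 0 -40 0 0 0" --pt "1 1 0 -40 0 0 0" --pt "1 1 0 -40 0 0 0" --pt "1 1 0 -40 0 0 0" --pt "1 1 0 -40 0 0 0" --pt "1 1 0 -40 0 0 0" --pt "1 1 0 -40 0 0 0" --pt "1 1 0 -40 0 0 0" --pt "1 1 0 -40 0 0 0" --pt "1 1 0 -40 0 0 0" --pt "1 1 0 -40 0 0 0" --pt "1 1 0 -35 0 0 0" --pt "1 0 0 -18 0 0 0" --pt "1 0 0 0 0 0 0" --pt "1 0 0 0 0 0 0" --pt "1 0 0 0 0 0 0"

```text
time: 14.1
tool_pos: [0.4666, 0.2835, 0.1227]
tool_rot: [-0.043, 0.042, -0.705, 0.707]
contact_force: [0.3, -0.2, 0.4]
gripper_width: 0.217
```

```bash
python3 -c "
from h import *
print(to(pocket['round'],.06),fix(-83),tool()[0],manip.state()['gripper_width'])"
```

```text
[-0.8239 62.6913 -0.8467] [-0.1443 -0.1107 -0.0055] [0.4666 0.2835 0.1227] 0.21671378051089205
```

apply_moves --pt "1 -1 20 -1 0 0 0" --pt "1 0 25 0 0 0 0" --pt "1 0 17 0 0 0 0" --pt "1 0 6 0 0 0 0" --pt "1 0 6 0 0 0 0" --pt "1 0 4 0 0 0 0" --pt "1 0 3 0 0 0 0" --pt "1 0 0 0 0 0 0" --pt "1 0 0 0 0 0 0"

```text
time: 15.0
tool_pos: [0.4687, 0.2855, 0.0432]
tool_rot: [-0.044, 0.042, -0.705, 0.706]
contact_force: [1.3, 0.7, 0.0]
gripper_width: 0.218
```

apply_moves --pt "1 0 1 0 0 0 0" --pt "1 0 1 0 0 0 0" --pt "1 0 0 0 0 0 0"

```text
time: 15.3
tool_pos: [0.4686, 0.2856, 0.0415]
tool_rot: [-0.044, 0.042, -0.705, 0.706]
contact_force: [-1.8, -1.9, 4.0]
gripper_width: 0.215
```

apply_moves --pt "0 0 0 0 0 0 0" --pt "0 0 0 0 0 0 0" --pt "0 0 0 0 0 0 0" --pt "0 0 0 0 0 0 0" --pt "0 0 -20 0 0 0 0" --pt "0 0 -40 0 0 0 0" --pt "0 0 -25 20 0 0 0" --pt "0 -1 0 45 0 0 0" --pt "0 -1 0 45 0 0 0" --pt "0 -1 0 45 0 0 0" --pt "0 -1 0 45 0 0 0" --pt "0 -1 0 45 0 0 0" --pt "0 -1 0 45 0 0 0" --pt "0 -1 0 45 0 0 0" --pt "0 -1 0 45 0 0 0" --pt "0 0 10 45 0 0 0" --pt "0 0 15 34 0 0 0" --pt "0 0 0 0 0 0 0" --pt "0 0 0 0 0 0 0" --pt "0 0 0 0 0 0 0"

```text
time: 17.3
tool_pos: [0.5316, -0.1685, 0.1017]
tool_rot: [-0.044, 0.042, -0.705, 0.706]
contact_force: [-0.6, 0.1, 0.6]
gripper_width: 0.503
```

```bash
python3 -c "
from h import *
print(to(stem['hex'],.045),fix(-83),tool()[0],manip.state()['gripper_width'])
a=manip.grab_frame('side');b=manip.grab_frame('top')
cv2.imwrite('pics/c7.png',np.hstack([cv2.resize(a[140:320,190:370],(400,400)),cv2.resize(b[190:310,80:200],(400,400))]))"
```

```text
[-0.8086 56.6717  0.1128] [-0.0863 -0.0286 -0.1164] [ 0.5316 -0.1685  0.1017] 0.5030388133209243
```

View pics/c7.png

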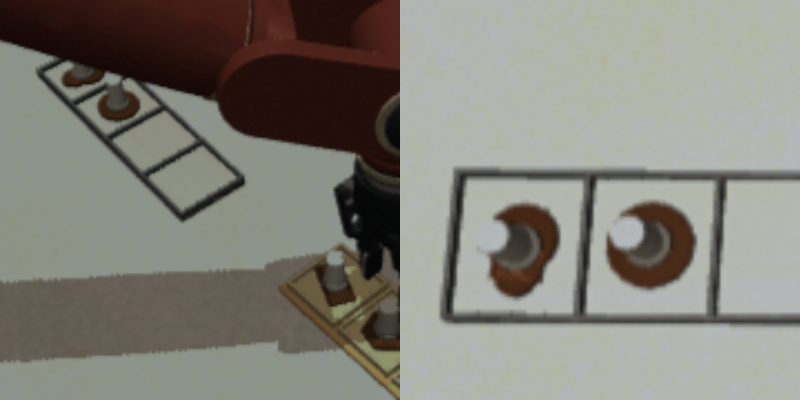

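Both placed lenses lie centred in pockets 1 and 2. Now I grasp the hexagon.

apply_moves --pt "0 -1 18 0 0 0 0" --pt "0 0 18 0 0 0 0" --pt "0 0 20 0 0 0 0" --pt "0 0 0 0 0 0 0" --pt "0 0 0 0 0 0 0" --pt "1 0 0 0 0 0 0" --pt "1 0 0 0 0 0 0" --pt "1 0 0 0 0 0 0" --pt "1 0 0 0 0 0 0" --pt "1 0 0 0 0 0 0" --pt "1 0 0 0 0 0 0" --pt "1 0 -10 0 0 0 0" --pt "1 0 -25 0 0 0 0" --pt "1 0 -25 0 0 0 0" --pt "1 0 -20 0 0 0 0" --pt "1 0 0 0 0 0 0" --pt "1 0 0 0 0 0 0"

```text
time: 19.1
tool_pos: [0.5323, -0.1691, 0.1255]
tool_rot: [-0.043, 0.042, -0.705, 0.706]
contact_force: [-0.6, 0.4, -0.3]
gripper_width: 0.214
```

```bash
python3 -c "
from h import *
print(to(pocket['hex'],.125),fix(-83),tool()[0],manip.state()['gripper_width'])"
```

```text
[  12.7464   -0.2806 -379.979 ] [-0.1154 -0.0769 -0.1195] [ 0.5323 -0.1691  0.1255] 0.21362336043411542
```

apply_moves --pt "1 0 0 -15 0 0 0" --pt "1 1 0 -30 0 0 0" --pt "1 2 0 -40 0 0 0" --pt "1 2 0 -40 0 0 0" --pt "1 2 0 -40 0 0 0" --pt "1 2 0 -40 0 0 0" --pt "1 2 0 -40 0 0 0" --pt "1 1 0 -40 0 0 0" --pt "1 1 0 -40 0 0 0" --pt "1 0 0 -35 0 0 0" --pt "1 0 0 -20 0 0 0" --pt "1 0 0 0 0 0 0" --pt "1 0 0 0 0 0 0" --pt "1 0 0 0 0 0 0"

```text
time: 20.5
tool_pos: [0.4731, 0.2058, 0.1239]
tool_rot: [-0.043, 0.042, -0.705, 0.707]
contact_force: [-0.1, 0.3, -1.2]
gripper_width: 0.217
```

```bash
python3 -c "
from h import *
print(to(pocket['hex'],.06),fix(-83),tool()[0],manip.state()['gripper_width'])"
```

```text
[-0.8578 63.8806 -0.7321] [-0.1286 -0.1076 -0.0078] [0.4731 0.2058 0.1239] 0.21660196282390942
```

apply_moves --pt "1 -1 20 -1 0 0 0" --pt "1 0 25 0 0 0 0" --pt "1 0 18 0 0 0 0" --pt "1 0 6 0 0 0 0" --pt "1 0 6 0 0 0 0" --pt "1 0 4 0 0 0 0" --pt "1 0 3 0 0 0 0" --pt "1 0 1 0 0 0 0" --pt "1 0 1 0 0 0 0" --pt "1 0 0 0 0 0 0"

```text
time: 21.5
tool_pos: [0.4751, 0.2076, 0.0423]
tool_rot: [-0.044, 0.042, -0.705, 0.707]
contact_force: [-3.6, -1.9, 5.9]
gripper_width: 0.215
```

apply_moves --pt "0 0 0 0 0 0 0" --pt "0 0 0 0 0 0 0" --pt "0 0 0 0 0 0 0" --pt "0 0 0 0 0 0 0" --pt "0 0 -20 0 0 0 0" --pt "0 0 -40 0 0 0 0" --pt "0 0 -25 20 0 0 0" --pt "0 -2 0 45 0 0 0" --pt "0 -2 0 45 0 0 0" --pt "0 -2 0 45 0 0 0" --pt "0 -2 0 45 0 0 0" --pt "0 -2 0 45 0 0 0" --pt "0 -1 10 37 0 0 0" --pt "0 -1 15 20 0 0 0" --pt "0 0 0 0 0 0 0" --pt "0 0 0 0 0 0 0" --pt "0 0 0 0 0 0 0"

```text
time: 23.2
tool_pos: [0.5231, -0.0898, 0.1018]
tool_rot: [-0.044, 0.042, -0.705, 0.706]
contact_force: [0.4, -0.4, 0.6]
gripper_width: 0.501
```

```bash
python3 -c "
from h import *
print(to(stem['rect'],.045),fix(-83),tool()[0],manip.state()['gripper_width'])"
```

```text
[-1.6671 56.7683  0.7981] [-0.0921 -0.0149 -0.1324] [ 0.5231 -0.0898  0.1018] 0.5005228493872561
```

apply_moves --pt "0 -2 18 1 0 0 0" --pt "0 0 18 0 0 0 0" --pt "0 0 20 0 0 0 0" --pt "0 0 0 0 0 0 0" --pt "0 0 0 0 0 0 0" --pt "1 0 0 0 0 0 0" --pt "1 0 0 0 0 0 0" --pt "1 0 0 0 0 0 0" --pt "1 0 0 0 0 0 0" --pt "1 0 0 0 0 0 0" --pt "1 0 0 0 0 0 0" --pt "1 0 -10 0 0 0 0" --pt "1 0 -25 0 0 0 0" --pt "1 0 -25 0 0 0 0" --pt "1 0 -20 0 0 0 0" --pt "1 0 0 0 0 0 0" --pt "1 0 0 0 0 0 0"

```text
time: 24.9
tool_pos: [0.5249, -0.0915, 0.1254]
tool_rot: [-0.044, 0.042, -0.705, 0.706]
contact_force: [-0.5, -0.0, -1.6]
gripper_width: 0.215
```

```bash
python3 -c "
from h import *
print(to(pocket['rect'],.125),fix(-83),tool()[0],manip.state()['gripper_width'])"
```

```text
[  17.6556   -0.096  -224.0595] [-0.1172 -0.0765 -0.1268] [ 0.5249 -0.0915  0.1254] 0.21483456230112322
```

apply_moves --pt "1 1 0 -15 0 0 0" --pt "1 2 0 -30 0 0 0" --pt "1 3 0 -40 0 0 0" --pt "1 4 0 -40 0 0 0" --pt "1 3 0 -40 0 0 0" --pt "1 3 0 -35 0 0 0" --pt "1 2 0 -24 0 0 0" --pt "1 0 0 0 0 0 0" --pt "1 0 0 0 0 0 0" --pt "1 0 0 0 0 0 0"

```text
time: 25.9
tool_pos: [0.4797, 0.1283, 0.1241]
tool_rot: [-0.043, 0.042, -0.705, 0.707]
contact_force: [-0.2, 0.2, -0.2]
gripper_width: 0.218
```

```bash
python3 -c "
from h import *
print(to(pocket['rect'],.06),fix(-83),tool()[0],manip.state()['gripper_width'])"
```

```text
[-0.778  64.1083 -0.5826] [-0.1152 -0.1023 -0.0196] [0.4797 0.1283 0.1241] 0.2181944062635905
```

apply_moves --pt "1 0 20 0 0 0 0" --pt "1 0 25 0 0 0 0" --pt "1 0 18 0 0 0 0" --pt "1 0 6 0 0 0 0" --pt "1 0 6 0 0 0 0" --pt "1 0 4 0 0 0 0" --pt "1 0 3 0 0 0 0" --pt "1 0 1 0 0 0 0" --pt "1 0 1 0 0 0 0" --pt "1 0 0 0 0 0 0"

```text
time: 26.9
tool_pos: [0.4807, 0.1286, 0.0422]
tool_rot: [-0.044, 0.042, -0.705, 0.706]
contact_force: [-4.1, -1.9, 5.7]
gripper_width: 0.213
```

Touched down. I release, retreat and move the arm clear of the view.

apply_moves --pt "0 0 0 0 0 0 0" --pt "0 0 0 0 0 0 0" --pt "0 0 0 0 0 0 0" --pt "0 0 0 0 0 0 0" --pt "0 0 -20 0 0 0 0" --pt "0 0 -40 0 0 0 0" --pt "0 0 -40 0 0 0 0" --pt "0 0 0 40 0 0 0" --pt "0 0 0 45 0 0 0" --pt "0 0 0 45 0 0 0" --pt "0 0 0 45 0 0 0" --pt "0 0 0 45 0 0 0" --pt "0 0 0 45 0 0 0" --pt "0 0 0 45 0 0 0" --pt "0 0 0 0 0 0 0" --pt "0 0 0 0 0 0 0"

```text
time: 28.5
tool_pos: [0.5173, -0.1797, 0.1412]
tool_rot: [-0.042, 0.041, -0.706, 0.706]
contact_force: [0.1, -0.5, -0.6]
gripper_width: 0.497
```

```bash
python3 - <<'E'
from h import *
a=manip.grab_frame('side');b=manip.grab_frame('top')
cv2.imwrite('pics/c8.png',np.hstack([cv2.resize(a[140:260,190:310],(400,400)),cv2.resize(b[220:310,85:265],(400,200)).repeat(2,0)]))
hsv=cv2.cvtColor(b,cv2.COLOR_BGR2HSV)[235:292,90:262]
m=((hsv[...,1]>90)).astype(np.uint8)
n,l,st,ce=cv2.connectedComponentsWithStats(m)
ax=np.array([my[1],-my[0]])
for i in range(1,n):
    if st[i][4]>60:
        x,y,w,h=st[i][:4];c=np.array([90+x+w/2-.5,235+y+h/2-.5]);p=ray("top",*c,.011)[:2]-mc
        print("lens bbox centre in magazine frame mm",1000*np.array([p@ax,p@my]),st[i][4])
E
```

```text
lens bbox centre in magazine frame mm [ -3.3478 114.6584] 230
lens bbox centre in magazine frame mm [ 1.1824 40.153 ] 287
lens bbox centre in magazine frame mm [  0.7504 -37.6954] 223
lens bbox centre in magazine frame mm [  4.1785 -97.5834] 66
lens bbox centre in magazine frame mm [  -8.5232 -130.5812] 109
```

View pics/c8.png

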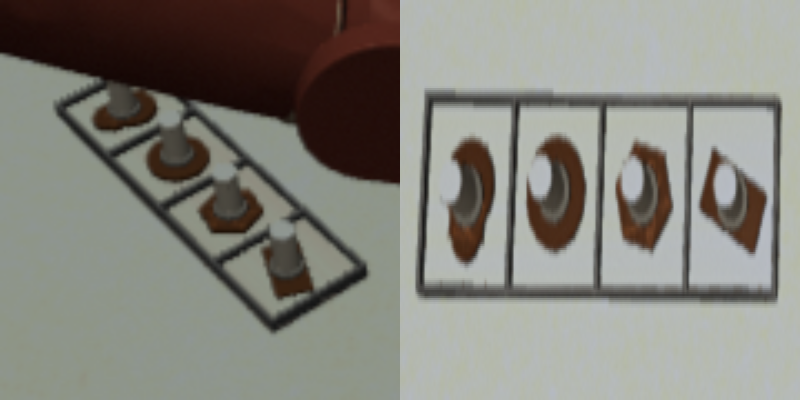

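All four lenses lie flat near their pocket centres, and the arm is clear. I hand in.

```bash
python3 -c "
from h import *
print(manip.job_done())"
```

```text
the job is handed in; nothing more can be done
None
```

I moved all four lenses into the magazine in reverse order and handed the job in at about 28.6 s of the 102 s allowed. No verdict is reported at hand-in.

- **Order:** left to right, the pockets now hold the teardrop, round, hexagon and rectangle lenses. The trays held rectangle, hexagon, round, teardrop. I let go of each lens only after it touched the pocket floor, with about 4–6 N of contact force.
- **Last check:** both camera views show every lens flat, block upwards. The lens outlines put the round and hexagon lenses within about 1.5 mm of their pocket centres, and the teardrop within about 4 mm.
- **Weaker check:** the mask split the rectangle into two pieces either side of its block, so its position is only a rough estimate. The mean of the two pieces is about 3 mm off centre, well inside the 15 mm limit.
- **Checks that failed or disagreed:** nothing failed. The first approach overshot by about 5 mm because I read the pose before the arm had settled. I corrected it before grasping.

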